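# Reset the tripped breaker on the pottery bench's power board

### The job

One of the three breakers on the grey power board has tripped: its black lever stands about upright, midway between off and on. Reset it as such breakers must be: push its lever fully to the off end first (towards the bare edge of the board, nearest the robot), then throw it fully to the on end (towards the round socket covers). Leave the other two levers as they are, one on and one off.

Things in the scene. Friction and masses are not known exactly. Their poses are not given: they have to be found in the camera images.
- tripped (a joint): Lever angle of the tripped breaker, rad: 0 = fully off, leaning 0.5 rad from vertical to the board's bare edge, which faces the robot; 1.0 = fully on, leaning 0.5 rad to the round socket covers. Starts at 0.42 to 0.58, about upright. Hard stops at 0 and 1.0, no spring: friction (1 to 4 N at the lever) keeps it where it is left. Hinge level, 80 mm above the table.
- tripped_tip (a point): Centre of the crossbar (20 mm thick, 32 mm long, along the hinge) ending the tripped breaker's black lever, 65 mm from the hinge; the shaft is 14 mm thick along the swing, 24 mm wide. Axes turn with the lever: z from hinge to tip (hinge = this point - 65 mm z), y along the hinge and the row of breakers, x the way the tip moves towards on. Which place in the row is the tripped one varies.
- live_tip (a point): Same point and axes on the like lever of the breaker that is on (leans fully to the sockets): leave alone. Three alike white cases, hinges 110 mm apart in a row; each 120 mm along the swing by 75 mm, centred under its hinge, top 95 mm above the table plus a 3 mm frame. Clay birds 63 mm tall stand on the board, between the sockets and, on the off side, near one end of the row.
- spare_tip (a point): Same point and axes on the like lever of the breaker that is off (leans fully to the bare edge): leave alone. The cases stand on the fixed grey board, 400 mm along the row by 250 mm, top 50 mm above the table, from 100 mm on the off side of the hinges to 150 mm on the on side, turned up to 0.35 rad. Socket covers lie 112 mm from the hinges, tops 66 mm above the table.

How it is judged (in metres and radians):
On the way:
1. the tripped lever is pushed fully off (value of joint tripped below 0.18 rad), for 0.1 s.
At the end, for the whole second after the job is handed in: After having been pushed fully off (within 0.18 rad, 10 degrees, of its off stop), the tripped lever stands fully on, within 0.18 rad of its on stop, and the tips of the other two levers are within 12 mm of where they started (value of joint tripped above 0.82 rad and distance of each of live_tip, spare_tip from where it was at the start of the episode below 0.012 m); the robot touches nothing.
It fails at once if the lever of a breaker that did not trip is moved by more than 12 mm (distance of any of live_tip, spare_tip from where it was at the start of the episode above 0.012 m).
It also fails if it takes over 38 s, if anything falls off the work surface, if the arm or the gripper's body presses on something with over 40 N, if the wrist force passes 120 N, or if a joint passes its speed limit or range.

### The arm

A 6-joint arm with a two-finger parallel gripper is mounted at the origin on the work surface. World frame = base frame: x ahead of the robot, y to its left, z up, the work surface at z = 0. Lengths are in mm, angles in rad, forces in N, time in s.
With the tool pointing down it reaches from about 325 to 850 mm from the base axis. Payload 15.5 kg.
Tool frame: the origin (TCP) lies midway between the tips of the shut fingers; the grasp point (between the pads) lies 19 mm behind it; z points along the fingers, y is the line along which they close (so a half turn about z gives the same grasp; the last joint's range is limited). The gripper opens to 91 mm and grips with 3 to 60 N. Pads are 32 mm wide; open, the fingers measure 118 mm over their backs; the gripper's body (76 mm by 178 mm) begins 60 mm behind the grasp point.
Start: joints at [1.183, 0.494, 1.345, -0, 1.302, -0.096], TCP at [179.793, 598.582, 213.915] pointing down, gripper open.
Joint ranges: [-2.91, 2.91], [-0.82, 2.16], [0.22, 2.67], [-1.22, 4.37], [0.12, 2.79], [-3.08, 3.08]. Speed limits (rad/s): [1.89, 1.89, 2.57, 3.01, 3.01, 3.01].

### API

Orientations are given as a unit quaternion [x, y, z, w].
In Python, from rig import ctrl, cams gives the robot as it stands.
- The arm moves only by the tool arm_command, never from a script. Its argument "increments" is a list of rows, each an object of numbers: "claw": the gripper command: -1 is shut, 1 is fully open, values between are in proportion; "dx", "dy", "dz": the shift along the tool's x, y, z in units of 0.04 m (1.0 is 0.04 m); "wx", "wy", "wz": the turn, a rotation vector about the tool's x, y, z in units of 0.12 rad (1.0 is 0.12 rad). In form: [{"claw": .., "dx": .., "dy": .., "dz": .., "wx": .., "wy": .., "wz": ..}, ...]. A call has 1 to 5 rows; each row shifts and turns the commanded pose from where the row before left it, along the tool's axes as they then stand; what a row does not reach is not made up. A row lasts 1/12 s, in which the tool goes at most 41.7 mm and 7.16 degrees, less where a joint would pass 70% of its speed; a pose out of reach is approached as far as the arm can. A call with a number of a shift or a turn outside -1 to 1 is refused whole. A call with a gripper value outside its range is refused whole. The fingers move at their own pace and stop on an object; the grip force is fixed at half the most. Time passes only in rows, so rows that do not move let the fingers close. It gives the time, the measured TCP pose, the force, the opening and the grip force at its end, in the units of the state.
- ctrl.get_state(): the state, without advancing time (a new reading comes with each control period).
- cams.grab_frame(name): name is "scene" or "top"; returns (picture, depth): 384x512x3 uint8, red, green, blue; 384x512 float32, mm along the optical axis (not along the pixel's ray), 0 where there is no reading.
- cams.camera_params(name): a dict with "vfov" (degrees; the focal length in pixels is half the picture's height over the tangent of half this angle, whatever the lens; pixels are square), "cx", "cy" (the principal point, pixels), "k1" (the pictures are not rectified: a ray, as slopes to the right and down, at radius r is drawn at 1 + k1 r^2 times it, then the intrinsics apply), "extrinsics" (4x4, takes a point from camera to world coordinates). Camera axes: x right, y down, z forward; pixel columns grow to the right and rows downward; lengths in mm; the calibration is good to about 2 mm. A picture is of the moment at which its call begins. camera_params takes no time and is no camera call.
- ctrl.finish_job(): hands the job in; it is judged then, once.
The state is a dict: "t": time; "qpos": joint angles; "dq": joint speeds; "joint_efforts": joint torques, N m; "tcp_pos": TCP position; "tool_rot": TCP orientation; "contact_force": force on the tool from outside, world axes, zero at the start; "moment": the same for the moment, N m; "grip_width": opening from 0.0 (shut) to 1.0 (fully open); "grasp_force": force on a finger pad.
Only numpy, scipy, OpenCV 4.12 (cv2) and the standard library are available. Lean on these libraries where they do the work, as an engineer would, in place of code of your own. Each camera call takes 0.05 s, during which the arm holds its last target. There are 200 camera calls.

## Working session

There is one attempt and no reset: what is moved stays moved. The work goes in short steps, Python scripts to look and compute and a tool call to move; the robot and the scene stay as the last step left them, time stands still between calls to the robot, and variables do not carry over. Pictures are saved under pics/ and viewed, at most 10 in all, crops included, and the job is handed in when it is done.

Besides the shell and the picture viewer there is one more tool, called after "Emit:" as name([rows], argument=value, ...), one row to a line, values as JSON. arm_command: Moves the arm, as the interface text tells. Shifts and turns lie within -1 to 1; 1 stands for 0.04 m of shift or 0.12 rad of turn. Its arguments: {"type":"object","properties":{"increments":{"type":"array","items":{"type":"object","properties":{"claw":{"type":"number"},"dx":{"type":"number","minimum":-1,"maximum":1},"dy":{"type":"number","minimum":-1,"maximum":1},"dz":{"type":"number","minimum":-1,"maximum":1},"wx":{"type":"number","minimum":-1,"maximum":1},"wy":{"type":"number","minimum":-1,"maximum":1},"wz":{"type":"number","minimum":-1,"maximum":1}}}}},"required":["increments"]}

```bash
mkdir -p pics
cat > h.py <<'E'
import numpy as np,cv2
from rig import ctrl,cams
def cloud(name,d):
    p=cams.camera_params(name);h,w=d.shape;f=h/2/np.tan(np.radians(p['vfov'])/2)
    u,v=np.meshgrid(np.arange(w),np.arange(h))
    K=np.array([[f,0,p['cx']],[0,f,p['cy']],[0,0,1.]])
    s=cv2.undistortPoints(np.stack([u,v],-1).reshape(-1,1,2).astype(float),K,np.array([p['k1'],0,0,0.])).reshape(h,w,2)
    P=np.dstack([s[...,0]*d,s[...,1]*d,d]);E=np.array(p['extrinsics'])
    return P@E[:3,:3].T+E[:3,3]
E
python3 - <<'E'
from h import *
for n in('scene','top'):
    im,d=cams.grab_frame(n);np.savez(n+'0.npz',im=im,d=d)
    cv2.imwrite(f'pics/{n}0.png',im[...,::-1])
    P=cloud(n,d)
    m=((im.max(2)<60)&(d>0)&(P[...,2]>100)&(P[...,2]<170)).astype(np.uint8)
    k,l,st,c=cv2.connectedComponentsWithStats(m)
    for i in range(1,k):
        if st[i,4]>25: q=P[l==i]; print(n,c[i].round(),st[i,4],q.mean(0).round(),q.min(0).round(),q.max(0).round())
print(ctrl.get_state())
E
```

```text
scene [287.  68.] 30 [ 71. -44. 160.] [ 54. -67. 157.] [ 85. -19. 163.]
scene [206. 175.] 448 [513. -32. 126.] [497. -48. 101.] [527. -18. 148.]
scene [264. 191.] 452 [532.  79. 133.] [525.  64. 101.] [538.  93. 154.]
scene [331. 213.] 359 [550. 189. 132.] [536. 175. 102.] [558. 203. 146.]
top [192. 179.] 307 [537. 186. 135.] [521. 172. 104.] [552. 200. 152.]
top [254. 186.] 192 [523.  76. 150.] [516.  62. 116.] [534.  91. 158.]
top [317. 199.] 236 [504. -34. 139.] [491. -49. 105.] [523. -21. 152.]
{'t': 0.1, 'qpos': array([ 1.18347888e+00,  4.94166668e-01,  1.34605134e+00,  9.55494288e-06,
        1.30250236e+00, -9.54818142e-02]), 'dq': array([-0.00059259, -0.00142347, -0.00183862, -0.00038676,  0.00032545,
       -0.0004748 ]), 'joint_efforts': array([ 2.08916492e-03, -8.80236983e+01, -3.82549560e+01,  7.09212804e-02,
        4.83489200e-02, -1.13805154e-04]), 'tcp_pos': array([179.67477295, 598.26628571, 213.37556453]), 'tool_rot': array([ 1.45401783e-01,  9.89372530e-01, -5.46406365e-04, -1.39268985e-04]), 'contact_force': array([0.56652376, 0.16990536, 0.64887941]), 'moment': array([0.01464531, 0.00597099, 0.00950014]), 'grasp_force': 0.0, 'grip_width': 1.003623646444839}
```

View pics/scene0.png

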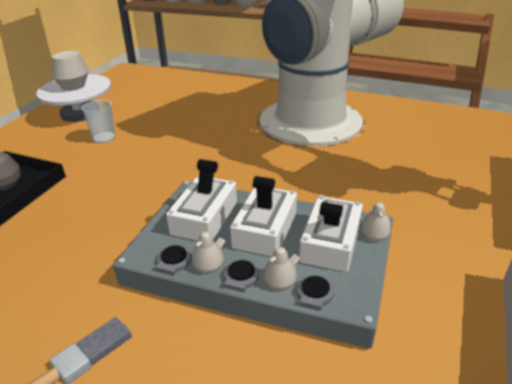

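View pics/top0.png

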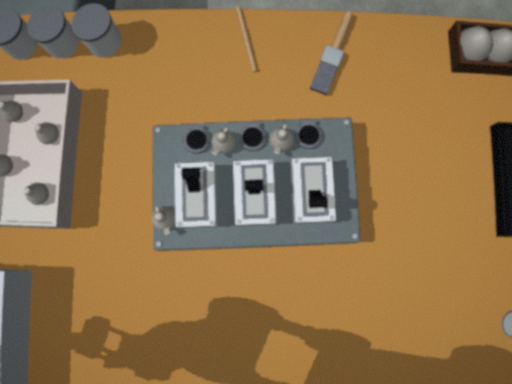

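The scene picture shows three breakers. In the top view (top = +x, left = +y), the levers are at (192,179) on, (254,186) upright and tripped, and (317,199) off. The off-side bird is at (165,215), away from the middle breaker. Next I measure the white frames to get the hinge and the swing direction.

Run:
```python
from h import *
from scipy.spatial.transform import Rotation as R
for n in('top','scene'):
    z=np.load(n+'0.npz');P=cloud(n,z['d'])
    m=((P[...,2]>90)&(P[...,2]<105)&(abs(P[...,0]-520)<120)&(abs(P[...,1]-76)<200)).astype(np.uint8)
    k,l,st,c=cv2.connectedComponentsWithStats(m)
    for i in range(1,k):
        if st[i,4]>200:
            q=P[l==i]; r=cv2.minAreaRect(q[:,:2].astype(np.float32)); print(n,st[i,4],q[:,2].mean().round(1),np.round(r[0],1),np.round(r[1],1),round(r[2],1))
s=ctrl.get_state();print(R.from_quat(s['tool_rot']).as_matrix().round(3),s['tcp_pos'])
```

```text
top 2331 97.4 [529.1 -32.9] [120.6  76.1] 3.2
top 2359 97.5 [522.4  77.3] [120.4  75. ] 3.4
top 2180 97.3 [515.8 186.7] [120.7  74.2] 3.4
scene 1735 95.4 [529.6 -33. ] [123.5  75.7] 4.0
scene 1860 95.1 [524.1  77.3] [121.1  74.6] 3.4
scene 1948 94.9 [517.6 186. ] [121.8  73.9] 3.3
[[-0.958  0.288 -0.   ]
 [ 0.288  0.958 -0.001]
 [ 0.    -0.001 -1.   ]] [179.67477295 598.26628571 213.37556453]
```

Emit:
arm_command([
  {"claw": 0,"wz": 1},
  {"claw": 0,"wz": 1},
  {"claw": 0,"wz": 1},
  {"claw": 0,"wz": 1},
  {"claw": 0,"wz": 1},
])

```text
$.increments[0]: bad value
```

Emit:
arm_command([
  {"claw": 0,"wz": 1},
  {"claw": 0,"wz": 1},
  {"claw": 0,"wz": 1},
  {"claw": 0,"wz": 1},
  {"claw": 0,"wz": 1},
])

```text
$.increments[0]: bad value
```

Emit:
arm_command([
  {"claw": 0,"wz": 0.15},
  {"claw": 0,"dx": -0.84,"dy": 0.48},
  {"claw": 0,"dx": -0.84,"dy": 0.48},
  {"claw": 0,"dx": -0.84,"dy": 0.48},
  {"claw": 0,"dx": -0.84,"dy": 0.48},
])

```text
$.increments[0]: bad value
```

Emit:
arm_command([
  {"claw": 0,"dx": -0.84,"dy": 0.48},
  {"claw": 0,"dx": -0.84,"dy": 0.48},
  {"claw": 0,"dx": -0.84,"dy": 0.48},
  {"claw": 0,"dx": -0.84,"dy": 0.48},
  {"claw": 0,"dx": -0.84,"dy": 0.48},
])

```text
$.increments[0]: bad value
```

Emit:
arm_command([
  {"claw": 0,"dx": -0.84,"dy": 0.48},
  {"claw": 0,"dx": -0.84,"dy": 0.48},
  {"claw": 0,"dx": -0.84,"dy": 0.48},
  {"claw": 0,"dx": -0.84,"dy": 0.48},
  {"claw": 0},
])

```text
$.increments[0]: bad value
```

Emit:
arm_command([
  {"claw": 0,"dx": 0,"dy": 0,"dz": 0,"wx": 0,"wy": 0,"wz": 1},
  {"claw": 0,"dx": 0,"dy": 0,"dz": 0,"wx": 0,"wy": 0,"wz": 1},
  {"claw": 0,"dx": 0,"dy": 0,"dz": 0,"wx": 0,"wy": 0,"wz": 1},
  {"claw": 0,"dx": 0,"dy": 0,"dz": 0,"wx": 0,"wy": 0,"wz": 1},
  {"claw": 0,"dx": 0,"dy": 0,"dz": 0,"wx": 0,"wy": 0,"wz": 1},
])

```text
t: 0.52
tcp_pos: [179.7, 598.4, 213.6]
tool_rot: [0.434, 0.901, -0.0, 0.0]
contact_force: [0.5, 0.3, 0.6]
grip_width: 0.666
grasp_force: 0.0
```

Emit:
arm_command([
  {"claw": 0,"dx": 0,"dy": 0,"dz": 0,"wx": 0,"wy": 0,"wz": 1},
  {"claw": 0,"dx": 0,"dy": 0,"dz": 0,"wx": 0,"wy": 0,"wz": 1},
  {"claw": 0,"dx": 0,"dy": 0,"dz": 0,"wx": 0,"wy": 0,"wz": 1},
  {"claw": 0,"dx": 0,"dy": 0,"dz": 0,"wx": 0,"wy": 0,"wz": 1},
  {"claw": 0,"dx": 0,"dy": 0,"dz": 0,"wx": 0,"wy": 0,"wz": 1},
])

```text
t: 0.93
tcp_pos: [179.7, 598.4, 213.5]
tool_rot: [0.681, 0.732, -0.0, 0.0]
contact_force: [0.2, 0.7, -0.1]
grip_width: 0.499
grasp_force: 0.0
```

Emit:
arm_command([
  {"claw": 0,"dx": 0,"dy": 0,"dz": 0,"wx": 0,"wy": 0,"wz": 0.15},
  {"claw": 0,"dx": -0.84,"dy": 0.48,"dz": 0,"wx": 0,"wy": 0,"wz": 0},
  {"claw": 0,"dx": -0.84,"dy": 0.48,"dz": 0,"wx": 0,"wy": 0,"wz": 0},
  {"claw": 0,"dx": -0.84,"dy": 0.48,"dz": 0,"wx": 0,"wy": 0,"wz": 0},
  {"claw": 0,"dx": -0.84,"dy": 0.48,"dz": 0,"wx": 0,"wy": 0,"wz": 0},
])

```text
t: 1.35
tcp_pos: [265.0, 467.6, 213.7]
tool_rot: [0.684, 0.73, -0.0, 0.0]
contact_force: [1.0, 0.5, -0.4]
grip_width: 0.502
grasp_force: 0.0
```

Emit:
arm_command([
  {"claw": 0,"dx": -0.84,"dy": 0.48,"dz": 0,"wx": 0,"wy": 0,"wz": 0},
  {"claw": 0,"dx": -0.84,"dy": 0.48,"dz": 0,"wx": 0,"wy": 0,"wz": 0},
  {"claw": 0,"dx": -0.84,"dy": 0.48,"dz": 0,"wx": 0,"wy": 0,"wz": 0},
  {"claw": 0,"dx": -0.84,"dy": 0.48,"dz": 0,"wx": 0,"wy": 0,"wz": 0},
  {"claw": 0,"dx": -0.84,"dy": 0.48,"dz": 0,"wx": 0,"wy": 0,"wz": 0},
])

```text
t: 1.77
tcp_pos: [371.2, 305.6, 213.9]
tool_rot: [0.684, 0.73, -0.0, 0.0]
contact_force: [1.8, 1.1, -0.4]
grip_width: 0.499
grasp_force: 0.0
```

Emit:
arm_command([
  {"claw": 0,"dx": -0.84,"dy": 0.48,"dz": 0,"wx": 0,"wy": 0,"wz": 0},
  {"claw": 0,"dx": -0.84,"dy": 0.48,"dz": 0,"wx": 0,"wy": 0,"wz": 0},
  {"claw": 0,"dx": -0.84,"dy": 0.48,"dz": 0,"wx": 0,"wy": 0,"wz": 0},
  {"claw": 0,"dx": -0.84,"dy": 0.48,"dz": 0,"wx": 0,"wy": 0,"wz": 0},
  {"claw": 0,"dx": 0,"dy": 0,"dz": 0,"wx": 0,"wy": 0,"wz": 0},
])

```text
t: 2.18
tcp_pos: [458.9, 173.1, 214.0]
tool_rot: [0.685, 0.728, 0.0, 0.001]
contact_force: [-0.3, 1.5, 0.3]
grip_width: 0.501
grasp_force: 0.0
```

Emit:
arm_command([
  {"claw": 0,"dx": -0.83,"dy": 0.48,"dz": 0,"wx": 0,"wy": 0,"wz": 0},
  {"claw": 0,"dx": -0.83,"dy": 0.48,"dz": 0,"wx": 0,"wy": 0,"wz": 0},
  {"claw": 0,"dx": -0.83,"dy": 0.48,"dz": 0,"wx": 0,"wy": 0,"wz": 0},
  {"claw": 0,"dx": 0,"dy": 0,"dz": 0,"wx": 0,"wy": 0,"wz": 0},
  {"claw": 0,"dx": 0,"dy": 0,"dz": 0,"wx": 0,"wy": 0,"wz": 0},
])

```text
t: 2.6
tcp_pos: [519.8, 80.4, 213.6]
tool_rot: [0.685, 0.728, -0.0, -0.0]
contact_force: [-0.6, -0.2, 0.3]
grip_width: 0.5
grasp_force: 0.0
```

Run:
```python
from h import *
im,d=cams.grab_frame('scene');cv2.imwrite('pics/s1.png',im[...,::-1])
print(ctrl.get_state()['tcp_pos'])
```

```text
[518.98084142  81.53551818 213.59678573]
```

View pics/s1.png

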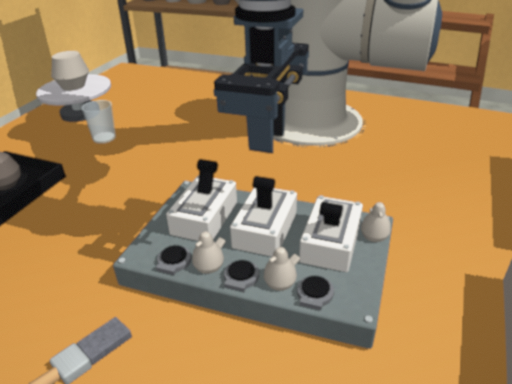

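Fingers at (262,150) hang over the middle lever at (265,190). I'll correct about 4 mm and lower so they straddle it.

Emit:
arm_command([
  {"claw": 0,"dx": -0.1,"dy": 0.09,"dz": 0.2,"wx": 0,"wy": 0,"wz": 0},
  {"claw": 0,"dx": 0,"dy": 0,"dz": 0.5,"wx": 0,"wy": 0,"wz": 0},
  {"claw": 0,"dx": 0,"dy": 0,"dz": 0.5,"wx": 0,"wy": 0,"wz": 0},
  {"claw": 0,"dx": 0,"dy": 0,"dz": 0.5,"wx": 0,"wy": 0,"wz": 0},
  {"claw": 0,"dx": 0,"dy": 0,"dz": 0.45,"wx": 0,"wy": 0,"wz": 0},
])

```text
t: 3.07
tcp_pos: [522.2, 79.1, 126.5]
tool_rot: [0.684, 0.729, -0.0, -0.0]
contact_force: [-0.2, 0.0, 0.1]
grip_width: 0.499
grasp_force: 0.0
```

Emit:
arm_command([
  {"claw": 0,"dx": 0,"dy": 0,"dz": 0,"wx": 0,"wy": 0,"wz": 0},
  {"claw": 0,"dx": 0,"dy": -0.2,"dz": 0,"wx": 0,"wy": 0,"wz": 0},
  {"claw": 0,"dx": 0,"dy": -0.2,"dz": 0,"wx": 0,"wy": 0,"wz": 0},
  {"claw": 0,"dx": 0,"dy": -0.2,"dz": 0,"wx": 0,"wy": 0,"wz": 0},
  {"claw": 0,"dx": 0,"dy": -0.2,"dz": 0,"wx": 0,"wy": 0,"wz": 0},
])

```text
t: 3.48
tcp_pos: [490.6, 76.3, 128.9]
tool_rot: [0.685, 0.729, 0.001, 0.001]
contact_force: [2.6, -0.1, -1.2]
grip_width: 0.5
grasp_force: 0.9
```

Emit:
arm_command([
  {"claw": 0,"dx": 0,"dy": -0.15,"dz": 0.04,"wx": 0,"wy": 0,"wz": 0},
  {"claw": 0,"dx": 0,"dy": -0.1,"dz": 0,"wx": 0,"wy": 0,"wz": 0},
  {"claw": 0,"dx": 0,"dy": 0,"dz": 0,"wx": 0,"wy": 0,"wz": 0},
])

```text
t: 3.73
tcp_pos: [481.4, 75.6, 126.9]
tool_rot: [0.685, 0.728, 0.001, 0.001]
contact_force: [2.3, 0.9, 0.5]
grip_width: 0.497
grasp_force: 1.3
```

Emit:
arm_command([
  {"claw": 0,"dx": 0,"dy": -0.04,"dz": 0,"wx": 0,"wy": 0,"wz": 0},
  {"claw": 0,"dx": 0,"dy": 0,"dz": 0,"wx": 0,"wy": 0,"wz": 0},
])

```text
t: 3.9
tcp_pos: [481.0, 75.5, 127.0]
tool_rot: [0.685, 0.728, 0.001, 0.001]
contact_force: [8.5, 1.5, -0.4]
grip_width: 0.499
grasp_force: 3.4
```

Emit:
arm_command([
  {"claw": 0,"dx": 0,"dy": -0.05,"dz": 0,"wx": 0,"wy": 0,"wz": 0},
  {"claw": 0,"dx": 0,"dy": 0,"dz": 0,"wx": 0,"wy": 0,"wz": 0},
])

```text
t: 4.07
tcp_pos: [480.6, 75.4, 127.3]
tool_rot: [0.685, 0.728, 0.002, 0.002]
contact_force: [14.0, 1.6, -1.2]
grip_width: 0.501
grasp_force: 5.9
```

Run:
```python
from h import *
im,d=cams.grab_frame('scene');cv2.imwrite('pics/s2.png',cv2.resize(im[130:290,140:400,::-1],None,fx=3,fy=3))
print(ctrl.get_state()['contact_force'])
```

```text
[13.14936541  2.72611299 -1.39858247]
```

View pics/s2.png

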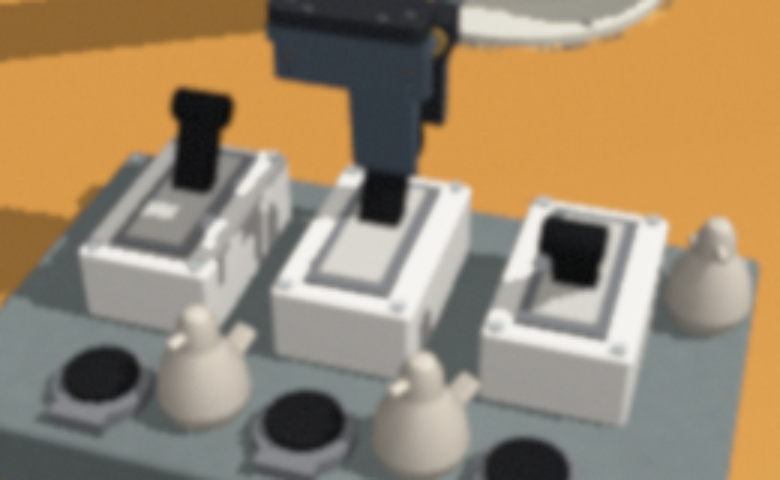

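The finger, around (385,110) in the crop, has driven the middle lever against its off stop: 14 N with no further movement. Now I throw it on.

Emit:
arm_command([
  {"claw": 0,"dx": 0,"dy": 0.4,"dz": 0,"wx": 0,"wy": 0,"wz": 0},
  {"claw": 0,"dx": 0,"dy": 0.4,"dz": 0,"wx": 0,"wy": 0,"wz": 0},
  {"claw": 0,"dx": 0,"dy": 0.4,"dz": 0,"wx": 0,"wy": 0,"wz": 0},
  {"claw": 0,"dx": 0,"dy": 0.3,"dz": 0,"wx": 0,"wy": 0,"wz": 0},
  {"claw": 0,"dx": 0,"dy": 0.3,"dz": 0,"wx": 0,"wy": 0,"wz": 0},
])

```text
t: 4.53
tcp_pos: [549.1, 79.7, 126.2]
tool_rot: [0.685, 0.728, -0.001, -0.0]
contact_force: [-2.1, -0.9, -0.8]
grip_width: 0.495
grasp_force: 1.2
```

Emit:
arm_command([
  {"claw": 0,"dx": 0,"dy": 0.2,"dz": 0,"wx": 0,"wy": 0,"wz": 0},
  {"claw": 0,"dx": 0,"dy": 0.1,"dz": 0,"wx": 0,"wy": 0,"wz": 0},
  {"claw": 0,"dx": 0,"dy": 0,"dz": 0,"wx": 0,"wy": 0,"wz": 0},
])

```text
t: 4.78
tcp_pos: [561.6, 80.4, 126.2]
tool_rot: [0.685, 0.728, -0.0, 0.0]
contact_force: [-0.2, -0.3, 0.7]
grip_width: 0.498
grasp_force: 0.0
```

Emit:
arm_command([
  {"claw": 0,"dx": 0,"dy": 0.08,"dz": 0,"wx": 0,"wy": 0,"wz": 0},
  {"claw": 0,"dx": 0,"dy": 0.06,"dz": 0,"wx": 0,"wy": 0,"wz": 0},
  {"claw": 0,"dx": 0,"dy": 0,"dz": 0,"wx": 0,"wy": 0,"wz": 0},
])

```text
t: 5.03
tcp_pos: [562.8, 80.6, 125.6]
tool_rot: [0.685, 0.728, -0.003, -0.003]
contact_force: [-16.1, -1.6, 9.1]
grip_width: 0.499
grasp_force: 9.6
```

Emit:
arm_command([
  {"claw": 0,"dx": 0,"dy": -0.28,"dz": 0,"wx": 0,"wy": 0,"wz": 0},
  {"claw": 0,"dx": 0,"dy": 0,"dz": 0,"wx": 0,"wy": 0,"wz": 0},
  {"claw": 0,"dx": 0,"dy": 0,"dz": -0.3,"wx": 0,"wy": 0,"wz": 0},
  {"claw": 0,"dx": 0,"dy": 0,"dz": -0.5,"wx": 0,"wy": 0,"wz": 0},
  {"claw": 0,"dx": 0,"dy": 0,"dz": -0.8,"wx": 0,"wy": 0,"wz": 0},
])

```text
t: 5.45
tcp_pos: [554.4, 80.0, 189.2]
tool_rot: [0.685, 0.728, -0.001, -0.001]
contact_force: [0.0, -0.1, 0.4]
grip_width: 0.501
grasp_force: 0.0
```

Emit:
arm_command([
  {"claw": 0,"dx": 0,"dy": 0,"dz": -0.8,"wx": 0,"wy": 0,"wz": 0},
  {"claw": 0,"dx": 0,"dy": -0.6,"dz": -0.6,"wx": 0,"wy": 0,"wz": 0},
  {"claw": 0,"dx": 0,"dy": -0.9,"dz": 0,"wx": 0,"wy": 0,"wz": 0},
  {"claw": 0,"dx": 0,"dy": -0.9,"dz": 0,"wx": 0,"wy": 0,"wz": 0},
  {"claw": 0,"dx": 0,"dy": 0,"dz": 0,"wx": 0,"wy": 0,"wz": 0},
])

```text
t: 5.87
tcp_pos: [453.7, 74.2, 246.4]
tool_rot: [0.685, 0.728, -0.001, -0.001]
contact_force: [1.7, 0.5, -0.3]
grip_width: 0.499
grasp_force: 0.0
```

Run:
```python
from h import *
im,d=cams.grab_frame('scene');cv2.imwrite('pics/s3.png',cv2.resize(im[130:290,140:400,::-1],None,fx=3,fy=3))
P=cloud('scene',d)
m=((im.max(2)<60)&(d>0)&(P[...,2]>100)&(P[...,2]<170)).astype(np.uint8)
k,l,st,c=cv2.connectedComponentsWithStats(m)
for i in range(1,k):
    if st[i,4]>100: q=P[l==i]; print(c[i].round(),st[i,4],q.mean(0).round(),q.min(0).round(),q.max(0).round())
print(ctrl.get_state()['contact_force'])
```

```text
[206. 175.] 448 [513. -32. 126.] [497. -48. 101.] [527. -17. 148.]
[259. 201.] 340 [557.  81. 132.] [537.  64. 102.] [565.  95. 146.]
[331. 213.] 361 [550. 189. 133.] [536. 175. 102.] [558. 203. 147.]
[ 0.20813281 -0.34633308  0.36626347]
```

View pics/s3.png

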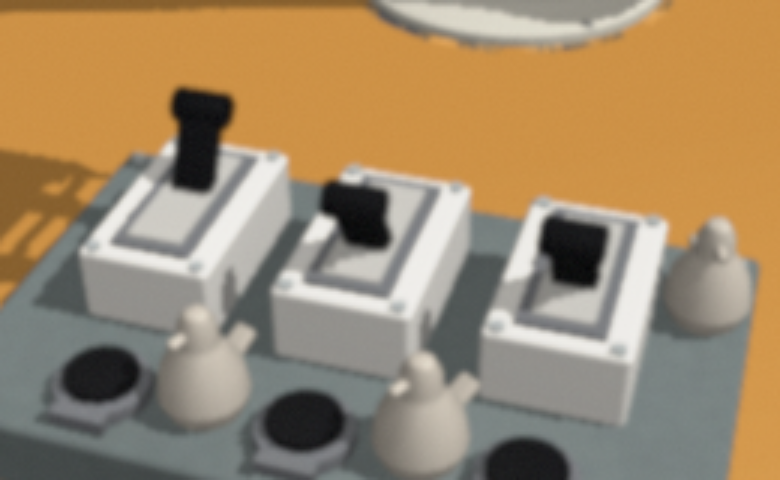

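The middle lever, around (360,210) in the crop, now leans fully on, matching the live lever at (575,245). The other two levers haven't moved and the arm is clear.

```bash
python3 -c "
from rig import ctrl
print(ctrl.finish_job())"
```

```text
the job is handed in; nothing more can be done
None
```

I pushed the tripped (middle) breaker fully off, then threw it fully on, left the other two levers as they were, and handed the job in at about 6 s with the arm clear; no verdict came back.

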